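# Press the extruder piston home and read the rod's ring

### The job

Take the push rod with the orange handle out of its wooden rack and with it push the white piston of the blue clay-extruder barrel all the way down until it bottoms: the orange ring on the rod then reads level with the barrel's rim. Leave the rod standing in the blue barrel and let go. The green rod stays standing in the rack.

Things in the scene. Friction and masses are not known exactly. Their poses are not given: they have to be found in the camera images.
- orange_rod: Loose push rod, 157 mm tall, 150 g, upright in a 12 mm deep recess of a wooden rack (75x190x30 mm; green rod in the other recess, 110 mm off). Origin: centre of its underside; z up along the rod. Foot disc 30 mm wide, 10 thick; shaft 14 mm wide; orange ring (17 mm wide, 8 high) centred 90 mm above the underside; orange round handle 28 mm wide, 102 to 157 mm up, to grip from above.
- blue_barrel: Blue upright barrel fixed to the bench, 110 mm tall, 72 mm wide at the rim. Origin: centre of its underside on the bench; z up, the bore axis. Blind bore 44 mm wide, flaring in the top 18 mm to 64. In it a white piston: top face, which the rod meets, 55 mm above the bench when highest, 20 mm (90 below the rim) when bottomed. A like red barrel nearby is not to be used; they swap places.
- blue_piston (a joint): How far the blue barrel's piston has gone down from its highest place, in m: 0.035 when bottomed, 0 to 0.012 at the start. It slides stiffly (about 7 N, more when fast), stays where it is left and does not spring back; the rod's own weight does not move it.
- green_rod: Push rod of the same shape and size with a green handle, its green ring lower (60 mm above the underside); origin and axes as for the orange rod. Stands in the other recess of the rack and stays there; the two rods swap places.

How it is judged:
On the way, in this order (a step that is already met when the one before it is completed fails the run):
1. the orange rod is lifted clear of the rack, its underside more than 60 mm above the bench (height (world z) of orange_rod above 0.06 m), for 0.1 s.
2. the orange rod's foot is in the blue barrel and the piston is pushed to within 5 mm of its bottom (horizontal distance between orange_rod and blue_barrel below 0.015 m and z of orange_rod in the frame of blue_barrel below 0.03 m and value of joint blue_piston above 0.03 m), for 0.2 s.
At the end, for the whole second after the job is handed in: The piston of the blue barrel is within 5 mm of its bottom; the orange rod stands in that barrel, foot within 15 mm of the axis and its underside less than 30 mm above the barrel's underside (ring level with the rim within 10 mm), tilted less than 20 degrees, at rest and released (all of step 2 and angle between orange_rod's own z axis and vertical below 0.35 rad and linear speed of orange_rod below 0.02 m/s); the robot touches nothing.
It fails at once if the green rod is moved more than 40 mm from its place or tipped by more than 20 degrees (distance of green_rod from where it was at the start of the episode above 0.04 m or angle between green_rod's own z axis and vertical above 0.35 rad).
It also fails if it takes over 48 s, if anything falls off the work surface, if the arm or the gripper's body presses on something with over 40 N, if the wrist force passes 120 N, or if a joint passes its speed limit or range.

### The arm

A 7-joint arm with a two-finger parallel gripper is mounted at the origin on the work surface. World frame = base frame: x ahead of the robot, y to its left, z up, the work surface at z = 0. Lengths are in m, angles in rad, forces in N, time in s.
With the tool pointing down it reaches from about 0.425 to 0.825 m from the base axis. Payload 3.6 kg.
Tool frame: the origin (TCP) lies at the very end of the fingers, on their centre line; the grasp point (between the pads) lies grasp_offset behind it (grasp_offset is the distance from the TCP to the grasp point, in m); z points along the fingers, y is the direction in which the jaws open and shut (so a half turn about z gives the same grasp; the last joint's range is limited). The gripper opens to 85 mm and grips with 20 to 120 N. Pads are 22 mm wide; open, the fingers measure 114 mm over their backs; the gripper's body (76 mm by 85 mm) begins 54 mm behind the grasp point. The pads swing forward as they close: fully open they stand 13 mm farther back than shut.
Start: joints at [-1.141, 0.615, -0.013, 1.423, 0.008, 1.103, -0.04], TCP at [0.287, 0.583, 0.231] pointing down, gripper open.
Joint ranges: [-3.12, 3.12], [-0.3, 2.06], [-1.34, 1.32], [0.26, 2.42], [-1.36, 4.5], [0.01, 1.98], [-2.84, 2.84]. Speed limits (rad/s): [2.79, 2.79, 3.14, 3.14, 3.14, 3.14, 3.14].

### API

Orientations are given as a unit quaternion [w, x, y, z].
In Python, from plant import * gives the robot as it stands.
- The arm moves only by the tool play_rows, never from a script. Its argument "commands" is one flat list of numbers, 6 for each row, row after row: the shift along the tool's x, y, z in units of 50 mm (1.0 is 50 mm), then the turn, a rotation vector about the tool's x, y, z in units of 6 degrees (1.0 is 6 degrees). A call has 1 to 5 rows; each row shifts and turns the commanded pose from where the row before left it, along the tool's axes as they then stand; what a row does not reach is not made up. A row lasts 1/10 s, in which the tool goes at most 50 mm and 8.59 degrees, less where a joint would pass 70% of its speed; a pose out of reach is approached as far as the arm can. A call is refused whole if a number of a shift passes 1 or a number of a turn 1, either way. A call with a gripper value outside its range is refused whole. "gripper" is the gripper's target within -1 to 1 (fully open at 1, half-way at 0, shut at -1), set as the call begins (left out, the last holds). The fingers move at their own pace and stop on an object; the grip force is fixed at half the most. Time passes only in rows, so rows that do not move let the fingers close. It gives the time, the measured TCP pose, the force and the opening at its end, in the units of the state.
- state(): the state, without advancing time (a new reading comes with each control period).
- snapshot(name): name is "scene" or "side" or "wrist"; returns a dict with "frame" (384x512x3 uint8, red, green, blue), "camera_matrix" (3x3 intrinsics, pixels), "k1" (the pictures are not rectified: a ray, as slopes to the right and down, at radius r is drawn at 1 + k1 r^2 times it, then the intrinsics apply), "camera_from_world" (4x4, takes a point from world to camera coordinates); the wrist camera has in their place "tool_from_camera" (4x4, takes a point from camera to tool coordinates, whose origin is the TCP and whose axes are the flange's). Camera axes: x right, y up, looking along -z (the intrinsics and any distortion apply to the point x, -y, -z); pixel columns grow to the right and rows downward; lengths in m; the calibration is good to about 2 mm. A picture is of the moment at which its call begins: read the wrist's pose just before it. There is no depth.
- finish_job(): hands the job in, once; it reports no verdict.
Trained networks look in a picture, given as the dict that the camera call returned (one of the last four; its "shot" number tells which), for a name from the list of things; names that differ only in an ending like _2 or _b are one class to them, and where a whole thing is asked for, a point or a joint stands for the part that bears it (a point fixed in the world has none). Each returns a list of dicts, best first, with "confidence" (0 to 1); they miss things now and then, are a little off and sometimes report something else, mostly with a low value. They report only what shows in the picture. A call takes as long as a camera call.
- cut_out(picture, target): "region" (384x512 bool, what is visible of it).
- landmark_of(picture, target): "point" ([x, y, z] in m, in world coordinates, good to about 4 mm: a listed point, or the origin of a listed thing).
The state is a dict: "t": time; "joint_positions": joint angles; "qvel": joint speeds; "tau": joint torques, N m; "position": TCP position; "tool_rot": TCP orientation; "force": force on the tool from outside, world axes, zero at the start; "ft_torque": the same for the moment, N m; "gripper_width": finger opening in m.
Only numpy, scipy, OpenCV 4.12 (cv2) and the standard library are available. Lean on these libraries where they do the work, as an engineer would, in place of code of your own. Each camera call takes 0.05 s, during which the arm holds its last target. There are 200 camera calls.

## Working session

There is one attempt and no reset: what is moved stays moved. The work goes in short steps, Python scripts to look and compute and a tool call to move; the robot and the scene stay as the last step left them, time stands still between calls to the robot, and variables do not carry over. Pictures are saved under pics/ and viewed, about 8 in all and at most 12, crops included, and the job is handed in when it is done.

Besides the shell and the picture viewer there is one more tool, called after "Emit:" as a command line: name --argument value ..., lists and objects as JSON in quotes. play_rows: Moves the arm, as the interface text tells. Its arguments: {"type":"object","properties":{"commands":{"type":"array","items":{"type":"number"}},"gripper":{"type":"number"}},"required":["commands"]}

```bash
mkdir -p pics; ls; cat > h.py <<'E'
from plant import *
import numpy as np, cv2
def save(p,n): cv2.imwrite('pics/'+n+'.png',p['frame'][:,:,::-1])
E
python3 - <<'E'
from h import *
s=state();print(s['t'],np.round(s['position'],3),np.round(s['tool_rot'],3),s['force'],s['gripper_width'])
ims=[]
for c in('scene','side'):
    p=snapshot(c);ims.append(p['frame'])
    for n in('orange_rod','blue_barrel','green_rod'):
        for d in landmark_of(p,n)[:2]:print(c,n,np.round(d['point'],4),round(d['confidence'],2))
cv2.imwrite('pics/a.png',cv2.resize(np.hstack(ims),(800,300))[:,:,::-1])
E
```

```text
pics
0.0 [0.286 0.583 0.23 ] [-0.     0.226  0.974 -0.001] [ 1.02680119  0.61934898 -0.18261006] 0.0855617936891727
scene orange_rod [ 0.4875 -0.2703  0.0188] 0.92
scene blue_barrel [0.5037 0.0278 0.004 ] 0.77
scene blue_barrel [ 0.4843 -0.2727  0.0165] 0.26
scene green_rod [ 0.599  -0.2691  0.0189] 0.94
side blue_barrel [0.5003 0.0288 0.0009] 0.88
side green_rod [ 0.5965 -0.266   0.0192] 0.58
```

View pics/a.png

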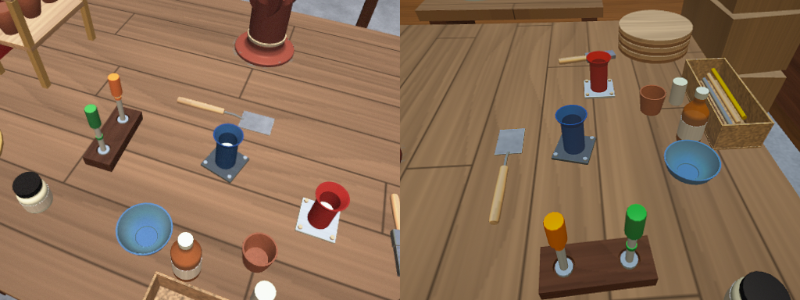

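Emit:
play_rows --commands '[-0.7, -0.5, -0.1, 0, 0, -0.87, -0.7, -0.5, -0.1, 0, 0, -0.87, -0.7, -0.5, -0.1, 0, 0, -0.87, -0.7, -0.5, -0.1, 0, 0, -0.87, -0.7, -0.5, -0.1, 0, 0, -0.87]'

```text
t: 0.9
position: [0.4208, 0.4154, 0.2569]
tool_rot: [0.0, -0.001, 1.0, -0.0]
force: [1.1, 1.3, 0.7]
gripper_width: 0.0854
```

```bash
python3 - <<'E'
from h import *
import plant
print([n for n in dir(plant) if 'grasp' in n or 'off' in n], getattr(plant,'grasp_offset',None))
s=state();print(np.round(s['position'],3),np.round(s['tool_rot'],3),np.round(s['joint_positions'],2))
E
```

```text
['grasp_offset'] 0.0187
[0.421 0.415 0.257] [ 0.    -0.001  1.    -0.   ] [-0.74  0.5  -0.12  1.56  0.07  1.08  0.69]
```

Emit:
play_rows --commands '[-0.28, -0.85, 0, 0, 0, 0, -0.28, -0.85, 0, 0, 0, 0, -0.28, -0.85, 0, 0, 0, 0, -0.28, -0.85, 0, 0, 0, 0, -0.28, -0.85, 0, 0, 0, 0]'

```text
t: 1.4
position: [0.4903, 0.2026, 0.2566]
tool_rot: [0.0, 0.001, 1.0, 0.0]
force: [1.1, -0.6, -0.2]
gripper_width: 0.0853
```

Emit:
play_rows --commands '[0, -0.85, 0, 0, 0, 0, 0, -0.85, 0, 0, 0, 0, 0, -0.85, 0, 0, 0, 0, 0, -0.85, 0, 0, 0, 0, 0, -0.85, 0, 0, 0, 0]'

```text
t: 1.9
position: [0.4895, -0.0098, 0.2567]
tool_rot: [0.0, 0.001, 1.0, -0.0]
force: [0.5, 0.3, 0.1]
gripper_width: 0.0853
```

Emit:
play_rows --commands '[0, -0.8, 0, 0, 0, 0, 0, -0.8, 0, 0, 0, 0, 0, -0.8, 0, 0, 0, 0, 0, -0.6, 0, 0, 0, 0, 0, -0.3, 0, 0, 0, 0]'

```text
t: 2.4
position: [0.4888, -0.1768, 0.2565]
tool_rot: [0.0, 0.003, 1.0, -0.001]
force: [0.1, 0.0, 0.2]
gripper_width: 0.0851
```

```bash
cat > look.py <<'E'
from h import *
import sys
s=state();print(s['t'],np.round(s['position'],4),np.round(s['tool_rot'],3),np.round(s['force'],1),round(s['gripper_width'],4))
ims=[]
for c in('wrist','side','scene'):
    p=snapshot(c);ims.append(p['frame'])
    for n in('orange_rod','blue_barrel','green_rod'):
        for d in landmark_of(p,n)[:1]:print(c,n,np.round(d['point'],4),round(d['confidence'],2))
cv2.imwrite('pics/%s.png'%sys.argv[1],cv2.resize(np.hstack(ims[:2]),(800,300))[:,:,::-1])
cv2.imwrite('pics/%s_c.png'%sys.argv[1],ims[2][:,:,::-1])
E
python3 look.py b
```

```text
2.4 [ 0.4888 -0.1768  0.2565] [ 0.     0.003  1.    -0.001] [0.1 0.  0.2] 0.0851
wrist orange_rod [ 0.4858 -0.2692  0.0243] 0.83
wrist blue_barrel [0.5035 0.0248 0.0008] 0.61
wrist green_rod [ 0.5964 -0.2662  0.0208] 0.88
side orange_rod [ 0.4899 -0.2733  0.0183] 0.81
side blue_barrel [ 5.029e-01  2.670e-02 -2.000e-04] 0.82
side green_rod [ 0.5979 -0.27    0.0163] 0.89
scene orange_rod [ 0.4875 -0.2724  0.0191] 0.79
scene blue_barrel [0.5051 0.0295 0.005 ] 0.84
scene green_rod [ 0.5996 -0.2665  0.0173] 0.66
```

View pics/b.png

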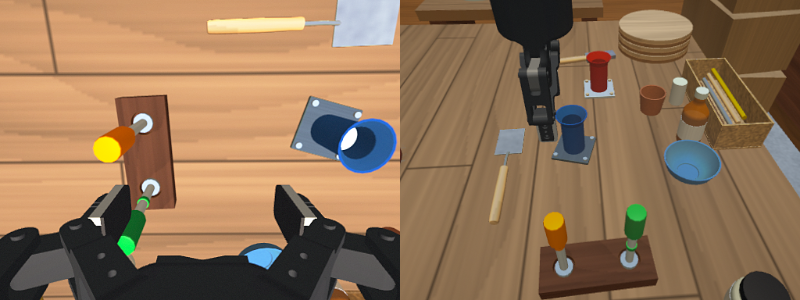

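Emit:
play_rows --commands '[0, -0.7, 0, 0, 0, 0, 0, -0.7, 0, 0, 0, 0, 0.02, -0.49, 0, 0, 0, 0, 0, 0, 0.4, 0, 0, 0, 0, 0, 0.4, 0, 0, 0]'

```text
t: 3.5
position: [0.4884, -0.269, 0.2163]
tool_rot: [0.001, 0.002, 1.0, -0.001]
force: [0.1, 2.0, -0.2]
gripper_width: 0.0852
```

```bash
python3 look.py c
```

```text
3.5 [ 0.4884 -0.269   0.2163] [ 0.001  0.002  1.    -0.001] [ 0.1  2.  -0.2] 0.0852
wrist orange_rod [ 0.4855 -0.268   0.0216] 0.65
wrist blue_barrel [ 0.5036  0.0293 -0.002 ] 0.73
wrist green_rod [ 0.5983 -0.2636  0.0191] 0.87
side orange_rod [ 0.4898 -0.2735  0.0182] 0.6
side blue_barrel [ 0.5018  0.0282 -0.0022] 0.93
side green_rod [ 0.5974 -0.2701  0.0185] 0.92
scene orange_rod [ 0.4877 -0.2679  0.0176] 0.87
scene blue_barrel [0.5064 0.0317 0.004 ] 0.8
scene green_rod [ 0.6006 -0.2631  0.0204] 0.9
```

View pics/c.png

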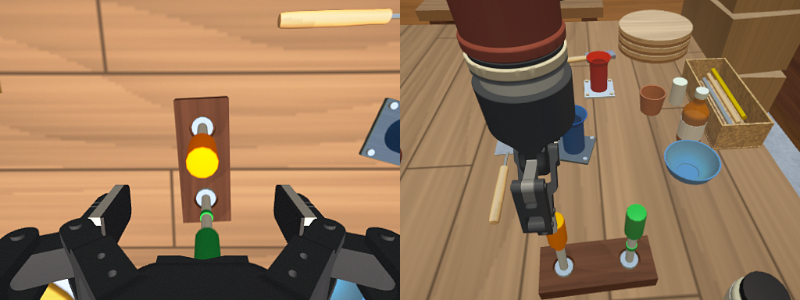

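```bash
python3 - <<'E'
from h import *
from scipy.spatial.transform import Rotation as R
s=state();p=snapshot('wrist');q=np.array(s['tool_rot'])
Rw=R.from_quat(q[[1,2,3,0]]).as_matrix();T=p['tool_from_camera']
def proj(w):
    c=T[:3,:3].T@(Rw.T@(np.array(w)-s['position'])-T[:3,3])
    a=np.array([c[0],-c[1]])/-c[2];a*=1+p['k1']*(a@a)
    K=p['camera_matrix'];return (K[:2,:2]@a+K[:2,2])
for x in(.478,.488,.498):print(x,proj([x,-.2705,.175]).round(1), proj([x,-.2705,.03]).round(1))
g=p['frame'].astype(int);m=(g[:,:,0]>220)&(g[:,:,1]>170)&(g[:,:,2]<60);m[:,:190]=0;m[:,330:]=0
print(np.argwhere(m).mean(0)[::-1],np.argwhere(m).min(0),np.argwhere(m).max(0))
E
```

```text
0.478 [254.5 198.8] [256.4 157.3]
0.488 [254.6 213.7] [256.4 166.4]
0.498 [254.7 228.2] [256.4 175.3]
[255.87980769 208.14182692] [189 236] [227 276]
```

Emit:
play_rows --commands '[0.05, 0, 0.4, 0, 0, 0, 0, 0, 0.5, 0, 0, 0, 0, 0, 0.5, 0, 0, 0, 0, 0, 0.3, 0, 0, 0, 0, 0, 0, 0, 0, 0]'

```text
t: 4.65
position: [0.4843, -0.2668, 0.1292]
tool_rot: [-0.002, 0.001, 1.0, 0.001]
force: [-0.5, 0.6, 0.1]
gripper_width: 0.0856
```

Emit:
play_rows --commands '[0, 0, 0, 0, 0, 0, 0, 0, 0, 0, 0, 0, 0, 0, 0, 0, 0, 0, 0, 0, 0, 0, 0, 0, 0, 0, 0, 0, 0, 0]' --gripper -1

```text
t: 5.15
position: [0.4863, -0.2683, 0.1323]
tool_rot: [0.001, 0.001, 1.0, -0.001]
force: [-0.3, -1.0, 3.7]
gripper_width: 0.0269
```

Emit:
play_rows --commands '[0, 0, 0, 0, 0, 0, 0, 0, 0, 0, 0, 0, 0, 0, -0.2, 0, 0, 0, 0, 0, -0.2, 0, 0, 0, 0, 0, -0.2, 0, 0, 0]'

```text
t: 5.65
position: [0.4856, -0.2673, 0.1618]
tool_rot: [-0.0, 0.0, 1.0, 0.0]
force: [0.4, 0.8, -1.5]
gripper_width: 0.0272
```

Emit:
play_rows --commands '[0, 0, -0.4, 0, 0, 0, 0, 0, -0.5, 0, 0, 0, 0, 0, -0.5, 0, 0, 0, 0, 0, -0.4, 0, 0, 0, 0, 0, 0, 0, 0, 0]'

```text
t: 6.15
position: [0.4875, -0.2684, 0.2548]
tool_rot: [0.003, 0.001, 1.0, -0.002]
force: [0.3, -0.9, -1.7]
gripper_width: 0.0266
```

Emit:
play_rows --commands '[-0.06, 0.4, 0, 0, 0, 0, -0.06, 0.6, 0, 0, 0, 0, -0.06, 0.7, 0, 0, 0, 0, -0.06, 0.7, 0, 0, 0, 0, -0.06, 0.7, 0, 0, 0, 0]'

```text
t: 6.65
position: [0.5001, -0.1111, 0.2502]
tool_rot: [-0.001, 0.001, 1.0, 0.0]
force: [1.2, 0.2, -1.8]
gripper_width: 0.0265
```

Emit:
play_rows --commands '[0, 0.7, 0, 0, 0, 0, 0, 0.7, 0, 0, 0, 0, 0, 0.5, 0, 0, 0, 0, 0, 0.3, 0, 0, 0, 0, 0, 0, 0, 0, 0, 0]'

```text
t: 7.15
position: [0.5002, 0.0006, 0.2503]
tool_rot: [-0.001, -0.002, 1.0, 0.001]
force: [-0.0, -0.1, -2.0]
gripper_width: 0.0265
```

```bash
python3 look.py d
```

```text
7.15 [0.5002 0.0006 0.2503] [-0.001 -0.002  1.     0.001] [-0.  -0.1 -2. ] 0.0265
wrist orange_rod [4.986e-01 4.000e-04 1.379e-01] 0.89
wrist blue_barrel [ 0.5047  0.0253 -0.0018] 0.55
wrist green_rod [ 0.5984 -0.2627  0.0183] 0.82
side orange_rod [ 0.5002 -0.0083  0.1367] 0.74
side blue_barrel [ 5.057e-01  2.690e-02 -4.000e-04] 0.84
side green_rod [ 0.5968 -0.269   0.0198] 0.81
scene orange_rod [ 0.4975 -0.0033  0.14  ] 0.82
scene blue_barrel [0.5071 0.0299 0.0024] 0.76
scene green_rod [ 0.5985 -0.2627  0.0202] 0.88
```

View pics/d.png

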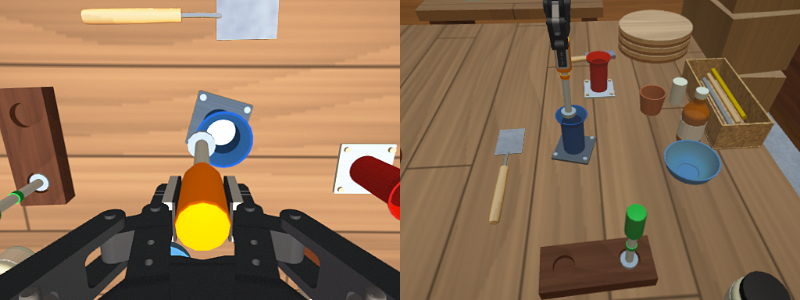

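View pics/d_c.png

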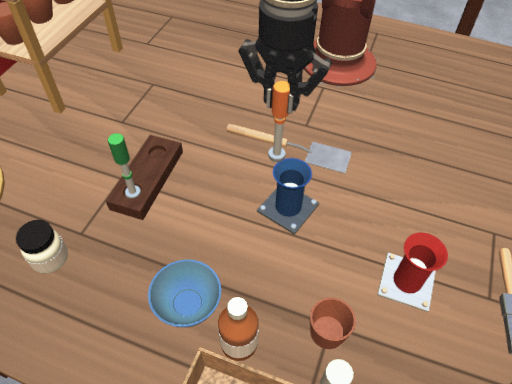

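Emit:
play_rows --commands '[-0.06, 0.3, 0, 0, 0, 0, -0.06, 0.3, 0, 0, 0, 0, 0, 0, 0.2, 0, 0, 0, 0, 0, 0.2, 0, 0, 0, 0, 0, 0, 0, 0, 0]'

```text
t: 8.25
position: [0.5054, 0.026, 0.2292]
tool_rot: [-0.003, 0.001, 1.0, -0.001]
force: [-1.0, 0.5, -1.2]
gripper_width: 0.0264
```

```bash
python3 look.py e; python3 - <<'E'
import cv2,numpy as np
a=cv2.imread('pics/e_c.png')[100:240,220:360];b=cv2.imread('pics/e.png')[70:170,500:650]
cv2.imwrite('pics/e2.png',np.hstack([cv2.resize(a,(400,400)),cv2.resize(b,(400,400))]))
E
```

```text
8.25 [0.5054 0.026  0.2292] [-0.003  0.001  1.    -0.001] [-1.   0.5 -1.2] 0.0264
wrist orange_rod [0.5011 0.0272 0.1181] 0.79
wrist blue_barrel [0.506  0.0288 0.0011] 0.72
wrist green_rod [ 0.5982 -0.2638  0.0181] 0.6
side blue_barrel [ 0.5002  0.0247 -0.0036] 0.96
side green_rod [ 0.5938 -0.2715  0.0189] 0.58
scene orange_rod [0.5065 0.0252 0.1182] 0.58
scene blue_barrel [0.5047 0.0331 0.0037] 0.83
scene green_rod [ 0.6001 -0.2669  0.0205] 0.89
```

View pics/e2.png

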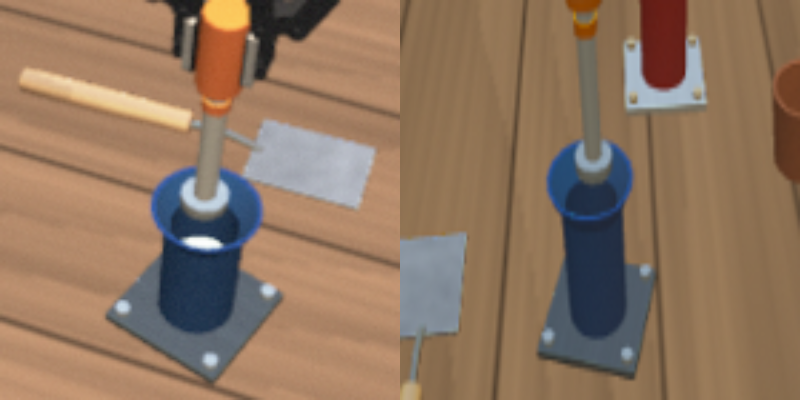

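Emit:
play_rows --commands '[0.02, 0.02, 0.2, 0, 0, 0, 0, 0, 0.2, 0, 0, 0, 0, 0, 0.25, 0, 0, 0, 0, 0, 0.25, 0, 0, 0, 0, 0, 0.15, 0, 0, 0]'

```text
t: 9.35
position: [0.505, 0.0283, 0.177]
tool_rot: [-0.002, 0.001, 1.0, -0.0]
force: [0.3, 0.5, -1.1]
gripper_width: 0.027
```

Emit:
play_rows --commands '[0, 0, 0.1, 0, 0, 0, 0, 0, 0.1, 0, 0, 0, 0, 0, 0.08, 0, 0, 0, 0, 0, 0.08, 0, 0, 0, 0, 0, 0.08, 0, 0, 0]'

```text
t: 9.85
position: [0.5065, 0.0284, 0.1578]
tool_rot: [0.001, 0.001, 1.0, 0.0]
force: [-2.1, -0.3, 5.1]
gripper_width: 0.0268
```

Emit:
play_rows --commands '[0, 0, 0.08, 0, 0, 0, 0, 0, 0.08, 0, 0, 0, 0, 0, 0.08, 0, 0, 0, 0, 0, 0.08, 0, 0, 0, 0, 0, 0.04, 0, 0, 0]'

```text
t: 10.35
position: [0.5065, 0.0284, 0.1396]
tool_rot: [0.001, 0.001, 1.0, 0.0]
force: [-2.5, 0.0, 5.1]
gripper_width: 0.0268
```

Emit:
play_rows --commands '[0, 0, 0.05, 0, 0, 0, 0, 0, 0.05, 0, 0, 0, 0, 0, 0.05, 0, 0, 0, 0, 0, 0.04, 0, 0, 0, 0, 0, 0, 0, 0, 0]'

```text
t: 10.85
position: [0.509, 0.0282, 0.1337]
tool_rot: [0.004, 0.001, 1.0, 0.0]
force: [-3.7, -1.1, 22.7]
gripper_width: 0.027
```

```bash
python3 look.py f; python3 - <<'E'
import cv2,numpy as np
a=cv2.imread('pics/f_c.png')[100:240,220:360];b=cv2.imread('pics/f.png')[70:170,500:650]
cv2.imwrite('pics/f2.png',np.hstack([cv2.resize(a,(400,400)),cv2.resize(b,(400,400))]))
E
```

```text
10.85 [0.509  0.0282 0.1337] [0.004 0.001 1.    0.   ] [-3.7 -1.1 22.7] 0.027
wrist orange_rod [0.5034 0.0265 0.0254] 0.68
wrist blue_barrel [ 5.009e-01  3.010e-02 -2.000e-04] 0.8
side blue_barrel [0.5013 0.0289 0.0014] 0.97
side green_rod [ 0.5973 -0.2701  0.0183] 0.76
scene blue_barrel [0.5033 0.0296 0.0024] 0.61
scene green_rod [ 0.6006 -0.2638  0.0206] 0.88
```

View pics/f2.png

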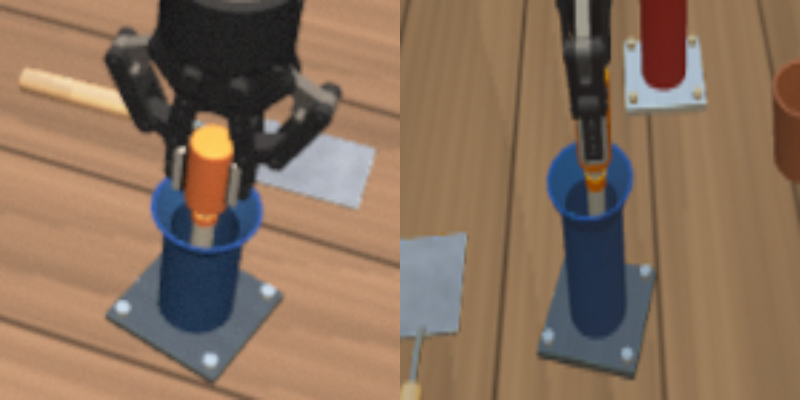

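Emit:
play_rows --commands '[0, 0, 0.04, 0, 0, 0, 0, 0, 0, 0, 0, 0, 0, 0, 0, 0, 0, 0]'

```text
t: 11.75
position: [0.5108, 0.0282, 0.1333]
tool_rot: [0.006, 0.001, 1.0, 0.0]
force: [-4.2, -1.1, 30.7]
gripper_width: 0.0263
```

Emit:
play_rows --commands '[0, 0, -0.06, 0, 0, 0, 0, 0, -0.05, 0, 0, 0, 0, 0, 0, 0, 0, 0]'

```text
t: 12.05
position: [0.5071, 0.0284, 0.1338]
tool_rot: [0.001, 0.001, 1.0, 0.0]
force: [-0.6, -0.2, 8.3]
gripper_width: 0.0267
```

Emit:
play_rows --commands '[0, 0, -0.04, 0, 0, 0, 0, 0, 0, 0, 0, 0]'

```text
t: 12.25
position: [0.5056, 0.0284, 0.1342]
tool_rot: [-0.001, 0.001, 1.0, -0.0]
force: [0.7, 0.5, -1.2]
gripper_width: 0.0264
```

Emit:
play_rows --commands '[0, 0, 0, 0, 0, 0, 0, 0, 0, 0, 0, 0, 0, 0, 0, 0, 0, 0, 0, 0, 0, 0, 0, 0, 0, 0, 0, 0, 0, 0]' --gripper 1

```text
t: 12.75
position: [0.5061, 0.0283, 0.1348]
tool_rot: [-0.0, 0.001, 1.0, -0.0]
force: [0.3, 0.2, -0.4]
gripper_width: 0.0851
```

Emit:
play_rows --commands '[0, 0, 0, 0, 0, 0, 0, 0, 0, 0, 0, 0, 0, 0, -0.1, 0, 0, 0, 0, 0, -0.2, 0, 0, 0, 0, 0, -0.3, 0, 0, 0]'

```text
t: 13.25
position: [0.5058, 0.0283, 0.1653]
tool_rot: [-0.001, 0.001, 1.0, -0.0]
force: [0.8, -0.2, -0.6]
gripper_width: 0.0854
```

Emit:
play_rows --commands '[0, 0, -0.5, 0, 0, 0, 0, 0, -0.5, 0, 0, 0, 0, 0, -0.5, 0, 0, 0, 0, 0, -0.4, 0, 0, 0, 0, 0, 0, 0, 0, 0]'

```text
t: 13.75
position: [0.5081, 0.0285, 0.2636]
tool_rot: [0.004, 0.001, 1.0, 0.0]
force: [-0.1, 0.4, 0.2]
gripper_width: 0.0851
```

```bash
python3 look.py g; python3 - <<'E'
import cv2,numpy as np
a=cv2.imread('pics/g_c.png')[100:240,220:360];b=cv2.imread('pics/g.png')[70:170,500:650]
cv2.imwrite('pics/g2.png',np.hstack([cv2.resize(a,(400,400)),cv2.resize(b,(400,400))]))
E
```

```text
13.75 [0.5081 0.0285 0.2636] [0.004 0.001 1.    0.   ] [-0.1  0.4  0.2] 0.0851
wrist orange_rod [0.5001 0.0276 0.0198] 0.58
wrist blue_barrel [ 5.051e-01  2.890e-02 -2.000e-04] 0.9
wrist green_rod [ 0.5947 -0.2654  0.022 ] 0.72
side blue_barrel [ 0.4992  0.0265 -0.0013] 0.68
side green_rod [ 0.5978 -0.2667  0.0186] 0.84
scene blue_barrel [0.5054 0.0298 0.007 ] 0.88
scene green_rod [ 0.6003 -0.263   0.0203] 0.8
```

View pics/g2.png

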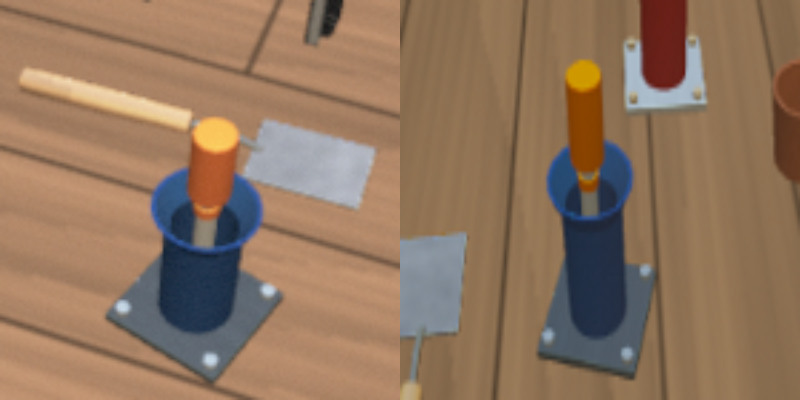

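The rod stands upright and central in the blue barrel. Its ring (208,211 in the scene half, 588,180 in the side half) is level with the rim centre, and the gripper is clear.

```bash
python3 -c "
from plant import *
print(finish_job())"
```

```text
the job is handed in; nothing more can be done
None
```

I lifted the orange rod out of the rack and pushed the blue barrel's piston down until it bottomed. I then let go, raised the gripper clear and handed the job in at about 14 s. `finish_job()` gave no verdict.

- **Piston bottomed:** a further 2 mm of commanded push raised the force from 23 to 31 N with almost no movement (0.4 mm).
- **Rod in place:** after release the wrist camera put the underside at z = 0.020 m and about 5 mm from the barrel axis. The picture shows the rod upright with its ring level with the rim.
- **Green rod:** it stands in the rack, and its measured positions stayed within a few millimetres of the first ones.
- **Checks that failed or disagreed:** in the last look, the scene and side cameras did not report the orange rod, so only the wrist camera and the picture confirm its final position. The cameras also differed by up to about 6 mm on the barrel's position. The piston itself was not visible at the end, so its depth rests on the force and the rod height.

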